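# Gauge a clutch cylinder's depth and fit the matching push rod

## Robot

A 7-joint arm with a two-finger parallel gripper is mounted at the origin on a cart in front of the work surface, level with it; the furniture and walls round the work are solid. World frame = base frame: x ahead of the robot, y to its left, z up, the work surface at z = 0. Lengths are in mm, angles in rad, forces in N, time in s.
With the tool pointing down it reaches from about 400 to 900 mm from the base axis. Payload 5.6 kg.
Tool frame: the origin (TCP) lies midway between the tips of the shut fingers; the grasp point (between the pads) lies 19 mm behind it; x points along the fingers, y is the direction in which the jaws open and shut, and the axes are right-handed (so a half turn about x gives the same grasp; the last joint's range is limited). The gripper opens to 92 mm and grips with 3 to 60 N. Pads are 20 mm wide; open, the fingers measure 128 mm over their backs; the gripper's body (75 mm by 189 mm) begins 69 mm behind the grasp point.
Start: joints at [1.273, 0.468, -0.012, 1.603, 0.006, 1.071, -0.056], TCP at [163.79, -629.033, 191.392] pointing down, gripper open.
Joint ranges: [-2.53, 2.53], [-0.31, 2.02], [-1.57, 1.55], [0.28, 2.44], [-1.29, 4.43], [0.15, 1.84], [-2.92, 2.92]. Speed limits (rad/s): [2.57, 2.57, 3.14, 3.14, 3.14, 3.14, 3.14].

## Interface

Orientations are given as a rotation vector (axis times angle).
In Python, from cell import robot, grip, kin, viewer gives the robot as it stands. Calls block until the motion is done:
- robot.movep(position, orientation): joint-space move of the TCP to a pose.
- robot.servo_line(position, feed=150, rotation=None): straight line of the TCP; rotation=None keeps the orientation; feed is the mean speed in mm/s.
- robot.goto_joints(angles): joint-space move.
- grip(opening, newtons=None): opening from 0.0 (shut) to 1.0 (fully open); newtons is the grip in N (None keeps the last); returns when the fingers have stopped.
- robot.hold(seconds).
- kin.ik(position, orientation): joint angles nearest the present ones, or None.
- robot.observe(): the state.
- viewer.read_camera(name): name is "scene" or "top" or "wrist"; returns the picture (400x640x3 uint8, red, green, blue); there is no depth.
- viewer.camera_info(name): a dict with "camera_matrix" (3x3 intrinsics, pixels), "k1" (the pictures are not rectified: a ray, as slopes to the right and down, at radius r is drawn at 1 + k1 r^2 times it, then the intrinsics apply), "R" (3x3) and "t" (3): a world point X has camera coordinates R X + t. Camera axes: x right, y down, z forward; pixel columns grow to the right and rows downward; lengths in mm; the calibration is good to about 2 mm. A picture is of the moment at which its call begins: read the wrist's pose just before it. camera_info takes no time and is no camera call; for the wrist camera it gives the pose at the moment of the call.
A pose or a line that the arm cannot do raises robot.IKError and nothing moves.
- robot.job_done(): hands the job in, once; it reports no verdict.
Trained networks look in the newest picture that a camera, given by its name, has taken for a name from the list of things; names that differ only in an ending like _2 or _b are one class to them, and where a whole thing is asked for, a point or a joint stands for the part that bears it (a point fixed in the world has none). Each returns a list of dicts, best first, with "confidence" (0 to 1); they miss things now and then, are a little off and sometimes report something else, mostly with a low value. They report only what shows in the picture. A call takes as long as a camera call. They do not tell look-alikes from the thing itself.
- viewer.silhouettes(name, camera): "mask" (400x640 bool, what is visible of it).
- viewer.pinpoint(name, camera): "at" ([x, y, z] in mm, in the coordinates of the camera as it stood for that picture, good to about 4 mm: a listed point, or the origin of a listed thing).
The state is a dict: "t": time; "joints": joint angles; "joint_velocities": joint speeds; "joint_torque": joint torques, N m; "tcp_pos": TCP position; "tcp_rot": TCP orientation; "contact_force": force on the tool from outside, world axes, zero at the start; "wrist_torque": the same for the moment, N m; "grip_width": opening from 0.0 (shut) to 1.0 (fully open).
Only numpy, scipy, OpenCV 4.12 (cv2) and the standard library are available. Lean on these libraries where they do the work, as an engineer would, in place of code of your own. Each camera call takes 0.05 s, during which the arm holds its last target. There are 200 camera calls.

## Task

Find out how deep the piston sits in the clutch cylinder: set the depth gauge over its mouth with the foot flat on the face, slide the gauge's rod down the bore until it just bottoms on the piston without pushing the piston any deeper, and take the reading. Put the gauge back upright in its wooden stand, then choose the one push rod that will stand closest to 40 mm out of the mouth and slide it gently down the bore until it rests on the piston. Leave the other two push rods in their block and the other things on the bench where they are.

Things in the scene. Friction and masses are not known exactly. Their poses are not given: they have to be found in the camera images.
- cylinder: motorcycle clutch cylinder, cast aluminium, 42 mm in diameter, stood mouth-up and bolted to an 84 x 112 mm steel plate that is fixed to the bench; its flat top face is 100 mm above the bench. Origin at the underside of the plate on the bore axis, z up. A 12.7 mm blind bore runs straight down to the flat top of the piston, 35 to 65 mm below the face (different every time and out of sight)
- cylinder_mouth (a point): centre of the bore's mouth, on the top face of the cylinder; z up. The piston below is held by its seals only: pushed with more than about 20 N it slides deeper, does not spring back, and the measurement is spoiled (2.5 mm is too much)
- gauge: depth gauge, 180 g: steel foot 66 x 22 x 12 mm (longest along x) with a 10 mm high collar on top; through its middle a round graduated rod, 10 mm thick, 125 mm long, with tapered nose, its top 30 mm a knurled round head 16 mm thick by which the gauge is held. Origin at the centre of the foot's underside, z up; at any yaw. At the start the foot rests on the gauge stand, the nose in the hole
- gauge_rod (a joint): the gauge's reading: how far the rod stands out below the foot's underside (m), 0 to 0.074; grows as the rod is pushed down. With foot on the face and rod bottomed it is the piston's depth. The rod slides stiffly through the foot (about 3 N) and stays where it is left, also when the gauge is lifted by its head
- gauge_head (a point): centre of the top of the gauge rod's head, 125 mm minus the reading above the foot's underside
- gauge_stand: wooden stand for the gauge: block 62 x 62 mm, 84 mm high, on an 82 x 82 mm base, fixed to the bench. Origin at the centre of its underside, z up
- stand_hole (a point): centre of the mouth of the stand's hole, in its top face 84 mm above the bench; the hole is 18 mm wide and 78 mm deep; the gauge's foot rests on the top face round it
- rod_block: wooden block of push rods, 50 x 166 mm (longest along its y), 50 mm high, fixed to the bench, with three holes 13.5 mm wide and 40 mm deep in a row along y, at y = -55, 0 and +55 mm. Origin at the centre of its underside, z up
- grease_tin: [bystander, leave it where it lies] round blue grease tin, 53 mm wide, 38 mm high; origin under its centre
- spanner: [bystander, leave it where it lies] ring spanner, 177 x 25 x 8 mm, lying along its x; origin under its centre
- bearing: [bystander, leave it where it lies] steel release bearing, 42 mm wide, 20 mm high; origin under its centre
- bolt: [bystander, leave it where it lies] steel bolt, 54 x 18 x 16 mm, lying along its x; origin under its centre
- rod_80: turned steel push rod, 80 mm long: plain 10 mm shaft with a tapered lower end and, on its top 28 mm, a 14 mm thick sleeve to grip it by; 70 g. Origin at the centre of its lower end, z up along it. Stands upright in one of the three holes of the push-rod block (which hole varies), its top 90 mm above the bench
- rod_80_top (a point): centre of the top end of the 80 mm push rod
- rod_90: turned steel push rod, 90 mm long: plain 10 mm shaft with a tapered lower end and, on its top 28 mm, a 14 mm thick sleeve to grip it by; 70 g. Origin at the centre of its lower end, z up along it. Stands upright in one of the three holes of the push-rod block (which hole varies), its top 100 mm above the bench
- rod_90_top (a point): centre of the top end of the 90 mm push rod
- rod_100: turned steel push rod, 100 mm long: plain 10 mm shaft with a tapered lower end and, on its top 28 mm, a 14 mm thick sleeve to grip it by; 70 g. Origin at the centre of its lower end, z up along it. Stands upright in one of the three holes of the push-rod block (which hole varies), its top 110 mm above the bench
- rod_100_top (a point): centre of the top end of the 100 mm push rod
Mind the look-alikes: they are no part of the job. Several things have the shape of the gauge; the one meant has the colours described above.

How it is judged (in metres and radians):
On the way:
1. the gauge's foot lies flat on the cylinder's face over the mouth and its rod has bottomed on the piston (within 1.5 mm) (horizontal distance between gauge and cylinder_mouth below 0.004 m and z of gauge in the frame of cylinder_mouth below 0.0025 m and angle between gauge's own z axis and vertical below 0.05 rad and distance between gauge_rod_c1 and piston_c0 below 0.058 m), for 0.1 s.
At the end, for the whole second after the job is handed in: the gauge stands upright with its foot on the stand and its rod in the hole; one push rod rests upright in the bore on the piston, standing 33.5 to 46.5 mm out of the mouth (40 as nearly as the lengths allow); the other two push rods stand in their holes; all at rest (horizontal distance between gauge and stand_hole below 0.01 m and z of gauge in the frame of stand_hole between -0.004 and 0.004 m and angle between gauge's own z axis and vertical below 0.06 rad and linear speed of gauge below 0.02 m/s and ((horizontal distance between rod_80 and cylinder_mouth below 0.004 m and angle between rod_80's own z axis and vertical below 0.1 rad and linear speed of rod_80 below 0.02 m/s and z of rod_80_top in the frame of cylinder_mouth between 0.0335 and 0.0465 m and z of each of rod_90, rod_100 in the frame of rod_block below 0.014 m and distance of each of rod_90, rod_100 from where it was at the start of the episode below 0.015 m and angle between each of rod_90, rod_100's own z axis and vertical below 0.12 rad) or (horizontal distance between rod_90 and cylinder_mouth below 0.004 m and angle between rod_90's own z axis and vertical below 0.1 rad and linear speed of rod_90 below 0.02 m/s and z of rod_90_top in the frame of cylinder_mouth between 0.0335 and 0.0465 m and z of each of rod_80, rod_100 in the frame of rod_block below 0.014 m and distance of each of rod_80, rod_100 from where it was at the start of the episode below 0.015 m and angle between each of rod_80, rod_100's own z axis and vertical below 0.12 rad) or (horizontal distance between rod_100 and cylinder_mouth below 0.004 m and angle between rod_100's own z axis and vertical below 0.1 rad and linear speed of rod_100 below 0.02 m/s and z of rod_100_top in the frame of cylinder_mouth between 0.0335 and 0.0465 m and z of each of rod_80, rod_90 in the frame of rod_block below 0.014 m and distance of each of rod_80, rod_90 from where it was at the start of the episode below 0.015 m and angle between each of rod_80, rod_90's own z axis and vertical below 0.12 rad))); the robot touches nothing.
It fails at once if the piston is pushed more than 2.5 mm deeper (distance of piston_c0 from where it was at the start of the episode above 0.0025 m).
It fails at once if a bystander (grease tin, spanner, bearing or bolt) is moved more than 20 mm (distance of any of grease_tin, spanner, bearing, bolt from where it was at the start of the episode above 0.02 m).
It also fails if it takes over 61 s, if anything falls off the work surface, if the arm or the gripper's body presses on something with over 40 N, if the wrist force passes 120 N, or if a joint passes its speed limit or range.

## Working session

There is one attempt and no reset: what is moved stays moved. The work goes in short steps, each a Python script; the robot and the scene stay as the last script left them, time stands still between calls to the robot, and variables do not carry over. Pictures are saved under pics/ and viewed, about 8 in all and at most 12, crops included, and the job is handed in when it is done.

```bash
ls; mkdir -p pics; cat > h.py <<'E'
import numpy as np, cv2
from cell import robot, grip, kin, viewer
def shot(cam,fn=None):
    info=viewer.camera_info(cam); im=viewer.read_camera(cam)
    if fn: cv2.imwrite('pics/'+fn,im[:,:,::-1])
    return im,info
def world(info,p): return np.array(info['R']).T@(np.array(p)-np.array(info['t']))
def proj(info,X):
    c=np.array(info['R'])@np.array(X,float)+np.array(info['t']); s=c[:2]/c[2]; s=s*(1+info['k1']*(s@s))
    K=np.array(info['camera_matrix']); return K[:2,:2]@s+K[:2,2]
def ray(info,uv,z):
    "world point at height z seen at pixel uv"
    K=np.array(info['camera_matrix']); d=np.linalg.solve(K[:2,:2],np.array(uv,float)-K[:2,2]); s=d.copy()
    for _ in range(20): s=d/(1+info['k1']*(s@s))
    R=np.array(info['R']); C=-R.T@np.array(info['t']); v=R.T@np.array([s[0],s[1],1]); return C+v*(z-C[2])/v[2]
E
python3 - <<'E'
from h import *
o=robot.observe(); print({k:np.round(v,3) for k,v in o.items()})
for c in ['top','scene']:
    im,i=shot(c,c+'0.png'); print(c,np.round(-np.array(i['R']).T@i['t']),i['k1'],i['camera_matrix'])
    for n in ['cylinder_mouth','gauge','gauge_head','stand_hole','rod_block','rod_80_top','rod_90_top','rod_100_top','grease_tin','spanner','bearing','bolt']:
        for d in viewer.pinpoint(n,c)[:3]: 
            w=world(i,d['at']);print(n,round(d['confidence'],2),np.round(w),np.round(proj(i,w)))
E
```

```text
pics
{'t': np.float64(0.0), 'joints': array([ 1.273,  0.468, -0.012,  1.604,  0.006,  1.071, -0.056]), 'joint_velocities': array([-0.001,  0.001,  0.   , -0.001, -0.   , -0.   ,  0.   ]), 'joint_torque': array([ 1.0000e-03, -5.2058e+01, -1.2000e-02, -2.4376e+01, -5.7000e-02,
        1.7000e-02,  0.0000e+00]), 'tcp_pos': array([ 163.614, -628.42 ,  190.453]), 'tcp_rot': array([ 2.086,  0.269, -2.087]), 'contact_force': array([-0.338, -0.159,  0.259]), 'wrist_torque': array([ 0.033, -0.014, -0.091]), 'grip_width': np.float64(1.002)}
top [ 295.  -45. 1469.] -0.013748299128223347 [[405.07813443   0.         317.38119098]
 [  0.         405.07813443 202.3283149 ]
 [  0.           0.           1.        ]]
cylinder_mouth 0.61 [544.  -6.  99.] [305. 195.]
cylinder_mouth 0.3 [438. 302.  12.] [221. 230.]
gauge 0.67 [ 533. -268.   -0.] [377. 201.]
gauge 0.66 [442. 249.  11.] [236. 229.]
gauge 0.65 [391.  -7.   3.] [307. 241.]
gauge_head 0.6 [ 494. -401.  130.] [423. 205.]
gauge_head 0.46 [ 445. -172.  125.] [355. 222.]
gauge_head 0.45 [394. -10. 123.] [307. 238.]
stand_hole 0.93 [ 539. -269.  
[... 973 characters left out ...]
-172.   -2.] [375. 223.]
gauge 0.65 [395.  -9.   3.] [344. 260.]
gauge_head 0.67 [393. -10. 120.] [346. 232.]
gauge_head 0.56 [ 443. -170.  123.] [378. 193.]
gauge_head 0.53 [ 494. -403.  126.] [422. 148.]
stand_hole 0.77 [ 541. -268.   83.] [378. 169.]
rod_block 0.98 [438. 245.  -3.] [257. 302.]
rod_80_top 0.63 [439. 301.  88.] [234. 293.]
rod_80_top 0.26 [ 532. -266.    6.] [377. 189.]
rod_90_top 0.56 [441. 247. 100.] [252. 278.]
rod_100_top 0.65 [445. 187. 112.] [271. 261.]
grease_tin 0.77 [661. -18.  -2.] [287. 204.]
spanner 0.54 [358. 102.   0.] [321. 292.]
spanner 0.19 [ 660. -166.   -1.] [325. 183.]
bearing 0.46 [ 663. -164.    3.] [324. 181.]
bolt 0.57 [ 362. -112.   -1.] [379. 249.]
```

```bash
python3 - <<'E'
import cv2,numpy as np
a=cv2.imread('pics/top0.png')[140:280,190:450]; b=cv2.imread('pics/scene0.png')[100:340,190:470]
a=cv2.resize(a,(780,420),interpolation=cv2.INTER_CUBIC)
cv2.imwrite('pics/a.png',a); cv2.imwrite('pics/b.png',cv2.resize(b,(700,600),interpolation=cv2.INTER_CUBIC))
E
```

```text
(no output)
```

View pics/a.png

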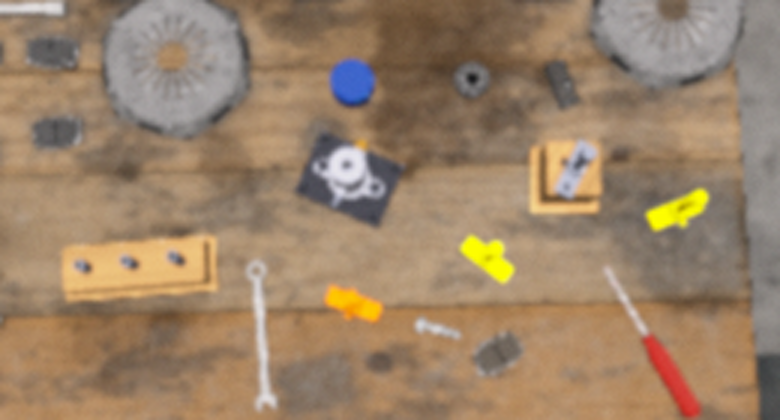

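View pics/b.png

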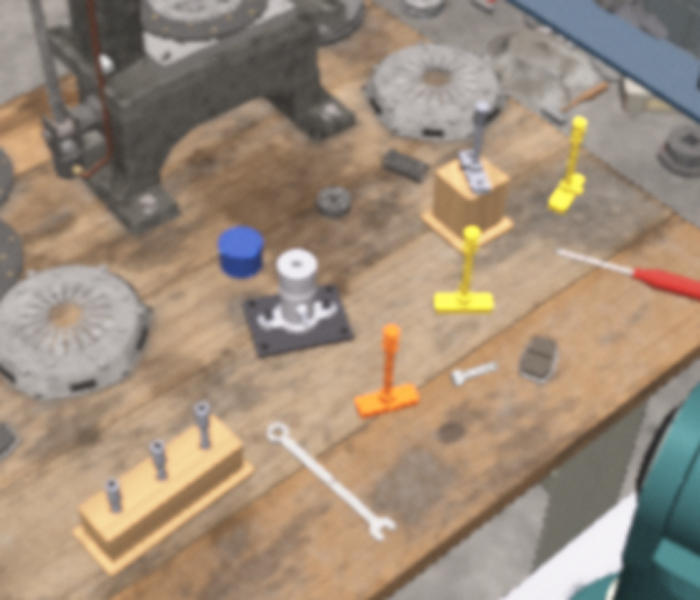

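The top crop shows the steel-grey gauge on the wooden stand (crop ≈(575,170)), with its foot pointing up and to the right. The cylinder is at (347,165), and the rods are at (82,265), (128,262) and (176,258). The yellow and orange gauges standing on the bench are look-alikes. The scene view agrees: grey gauge on the stand at (475,150), cylinder mouth at (296,262), and rods getting taller towards the cylinder (80, 90, 100). Next I'll look from close by with the wrist camera.

```bash
cat >> h.py <<'E'
from scipy.spatial.transform import Rotation as Ro
def ori(yaw):
    y=np.array([np.cos(yaw),np.sin(yaw),0]); x=np.array([0,0,-1.]); return Ro.from_matrix(np.c_[x,y,np.cross(x,y)]).as_rotvec()
def st(tag=''):
    o=robot.observe(); print(tag,'t %.2f'%o['t'],'tcp',np.round(o['tcp_pos'],1),'F',np.round(o['contact_force'],1),'g %.3f'%o['grip_width']); return o
def pins(i,cam,names,n=2):
    for k in names:
        for d in viewer.pinpoint(k,cam)[:n]:
            w=world(i,d['at']);print(k,round(d['confidence'],2),np.round(w,1),np.round(proj(i,w)))
E
python3 - <<'E'
from h import *
o=st(); R=Ro.from_rotvec(o['tcp_rot']).as_matrix(); print(R.round(2))
i=viewer.camera_info('wrist'); print('cam in tool',R.T@(-np.array(i['R']).T@i['t']-o['tcp_pos']), (R.T@np.array(i['R']).T).round(3))
q0=o['joints']
for nm,p in dict(g=(538,-269,330),c=(545,-7,250),r=(441,245,220)).items():
    for yaw in np.arange(-180,180,30):
        q=kin.ik(p,ori(np.radians(yaw)))
        print(nm,yaw,None if q is None else np.round(q,2))
E
```

```text
t 1.30 tcp [ 163.8 -629.   191.4] F [-0.1 -1.1  0.6] g 1.003
[[-0.    0.25 -0.97]
 [-0.   -0.97 -0.25]
 [-1.    0.    0.  ]]
cam in tool [-192.93897619   -0.55907322  -73.46928415] [[ 0.    -0.262  0.965]
 [ 1.    -0.    -0.   ]
 [ 0.     0.965  0.262]]
g -180 [ 0.39  0.28  0.02  1.55 -0.01  1.31 -2.73]
g -150 [ 0.46  0.28 -0.06  1.55  0.02  1.31 -2.23]
g -120 [ 0.51  0.29 -0.13  1.55  0.04  1.31 -1.72]
g -90 [ 0.57  0.29 -0.21  1.54  0.06  1.31 -1.22]
g -60 [ 0.62  0.3  -0.27  1.54  0.08  1.31 -0.71]
g -30 [ 0.7   0.31 -0.37  1.53  0.12  1.32 -0.21]
g 0 [ 0.78  0.33 -0.48  1.53  0.15  1.32  0.28]
g 30 [ 0.83  0.34 -0.56  1.52  0.18  1.33  0.78]
g 60 [ 0.88  0.35 -0.63  1.52  0.21  1.33  1.28]
g 90 [ 0.95  0.38 -0.72  1.52  0.25  1.34  1.77]
g 120 [ 1.25  0.63 -1.31  1.5   0.6   1.48  2.02]
g 150 [ 1.25  0.63 -1.31  1.5   0.6   1.48  2.55]
c -180 [-1.04  0.51  1.37  1.85 -0.54  1.23 -2.65]
c -150 [ 0.3   0.27 -0.42  1.77  0.12  1.12 -2.77]
c -120 [ 0.39  0.29 -0.52  1.77  0.16  1.13 -2.28]
c -90 [ 0.46  0.3  -0.61  1.76  0.19  1.14 -1.79]
c -60 [ 0.49  0.31 -0.65  1.76  0.21  1.14 -1
[... 247 characters left out ...]
9]
c 120 [ 0.89  0.59 -1.31  1.74  0.59  1.28  1.54]
c 150 [ 0.89  0.59 -1.31  1.74  0.59  1.28  2.06]
r -180 [ 0.43  0.53 -1.3   1.87  0.55  1.18  2.07]
r -150 [ 0.43  0.53 -1.3   1.87  0.55  1.18  2.6 ]
r -120 [ 0.17  0.32 -0.88  1.88  0.28  1.07 -2.92]
r -90 [ 0.32  0.41 -1.11  1.87  0.41  1.11 -2.51]
r -60 [ 0.08  0.29 -0.77  1.88  0.23  1.06 -1.83]
r -30 [ 0.14  0.31 -0.84  1.88  0.26  1.07 -1.33]
r 0 [ 0.18  0.32 -0.89  1.88  0.28  1.07 -0.83]
r 30 [ 0.22  0.34 -0.95  1.88  0.32  1.08 -0.33]
r 60 [ 0.34  0.42 -1.13  1.87  0.42  1.12  0.1 ]
r 90 [ 0.43  0.53 -1.31  1.87  0.56  1.18  0.5 ]
r 120 [ 0.32  0.4  -1.09  1.87  0.4   1.11  1.16]
r 150 [ 0.43  0.53 -1.3   1.87  0.55  1.18  1.55]
```

```bash
python3 - <<'E'
from h import *
robot.movep((545,-7,230),ori(np.radians(-60))); st()
im,i=shot('wrist','w_cyl.png'); pins(i,'wrist',['cylinder_mouth','cylinder'])
m=viewer.silhouettes('cylinder','wrist')
robot.movep((538,-269,300),ori(np.radians(-60))); grip(0.6); st()
im,i=shot('wrist','w_g.png'); pins(i,'wrist',['gauge_head','gauge','stand_hole'])
a=cv2.imread('pics/w_cyl.png');b=cv2.imread('pics/w_g.png'); cv2.imwrite('pics/c.png',cv2.resize(np.vstack([a,b]),(480,600),interpolation=cv2.INTER_AREA))
E
```

```text
t 3.88 tcp [545.1  -8.2 229.9] F [ 0.2 -0.7  0.2] g 1.000
cylinder_mouth 0.59 [547.6  -6.3  96.3] [320. 185.]
cylinder_mouth 0.47 [440.  190.1 107.7] [132. 184.]
cylinder 0.88 [546.   -7.6   3.7] [320. 174.]
 t 5.83 tcp [ 538. -269.  300.] F [ 0.4 -0.3  0. ] g 0.600
gauge_head 0.85 [392.3  -7.1 125. ] [105. 178.]
gauge_head 0.72 [ 444.9 -172.5  121.8] [228. 203.]
gauge 0.94 [ 537.  -263.    87.5] [316. 175.]
gauge 0.81 [ 440.  -169.9   -3.2] [247. 186.]
stand_hole 0.71 [ 536.4 -266.9   82.4] [318. 176.]
```

View pics/c.png

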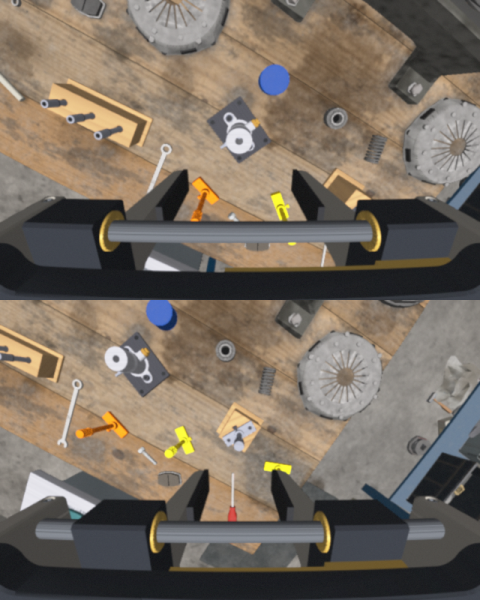

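The wrist view shows the cylinder mouth at about (320,185) in the full-size picture. The grey gauge on the stand is around (318,180), with its head lower in the picture. I'll zoom in on both for sub-pixel values.

```bash
python3 - <<'E'
from h import *
a=cv2.imread('pics/w_cyl.png')[150:220,280:360];b=cv2.imread('pics/w_g.png')[125:225,270:370]
c=np.hstack([cv2.resize(a,(400,350),interpolation=cv2.INTER_CUBIC),cv2.resize(b,(400,400),interpolation=cv2.INTER_CUBIC)[:350]])
cv2.imwrite('pics/d.png',c); i=viewer.camera_info('wrist'); print(i['camera_matrix'],i['k1'])
for z in (209,200,190,180): print(z,proj(i,(536.5,-267,z)))
E
```

```text
[[275.94996919   0.         319.79370372]
 [  0.         275.94996919 199.69845588]
 [  0.           0.           1.        ]] -0.04367469973023489
209 [318.0255298  196.73409452]
200 [318.07618201 194.66367152]
190 [318.12915978 192.49858648]
180 [318.17896254 190.46362625]
```

View pics/d.png

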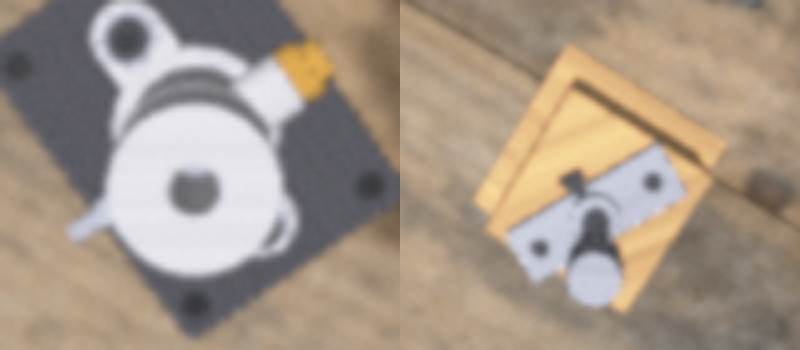

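```bash
python3 - <<'E'
from h import *
i=viewer.camera_info('wrist')
print('foot',ray(i,(318.9,178.2),96)); 
for z in (195,200,205): print(z,ray(i,(318.6,194.6),z))
pins(i,'wrist',['gauge_head'],5)
im,t=shot('top'); 
for k in ('top','scene'):
    im,t=shot(k); print(k); pins(t,k,['stand_hole','cylinder_mouth','gauge_head'],5)
E
```

```text
foot [ 535.54102938 -268.22056805   96.        ]
195 [ 535.74664351 -268.07135768  195.        ]
200 [ 536.84891992 -267.46081072  200.        ]
205 [ 537.95119632 -266.85026376  205.        ]
gauge_head 0.85 [392.3  -7.2 125. ] [105. 178.]
gauge_head 0.72 [ 444.9 -172.5  121.8] [228. 203.]
gauge_head 0.4 [545.6  -5.1   3.6] [186.  86.]
top
stand_hole 0.54 [ 536.4 -265.7   82.9] [380. 196.]
stand_hole 0.47 [441.5 190.3 111.1] [247. 225.]
cylinder_mouth 0.66 [544.5  -8.9 100.6] [306. 195.]
gauge_head 0.52 [ 444.  -168.4  126.6] [354. 222.]
scene
stand_hole 0.81 [ 540.5 -262.9   81.4] [376. 170.]
stand_hole 0.28 [443.8 244.7   7.9] [256. 298.]
cylinder_mouth 0.72 [543.4  -5.3 101.4] [308. 205.]
cylinder_mouth 0.55 [660.8 -14.6  -1.6] [287. 205.]
gauge_head 0.64 [ 495.6 -400.4  127.5] [421. 147.]
gauge_head 0.61 [392.5  -6.9 124.1] [346. 232.]
gauge_head 0.53 [ 440.9 -175.5  124.1] [380. 192.]
gauge_head 0.51 [ 536.9 -271.3  193.6] [383. 141.]
```

```bash
python3 - <<'E'
from h import *
D=ori(np.radians(-60))
robot.servo_line((536,-268,164),feed=120); st('down')
grip(0.0,25); o=st('grip')
robot.servo_line((536,-268,232),feed=100); st('up')
robot.movep((544.5,-7.5,232),D); robot.hold(0.3); st('over')
im,i=shot('wrist','w1.png'); pins(i,'wrist',['cylinder_mouth','gauge'])
cv2.imwrite('pics/e.png',cv2.resize(cv2.imread('pics/w1.png')[150:280,250:390],(700,650)[:2] if 0 else (646,600),interpolation=cv2.INTER_CUBIC))
print('proj mouth guess',proj(i,(544.5,-7.5,100)))
E
```

```text
down t 7.82 tcp [ 536.6 -268.2  164.8] F [ 0.5  0.4 -1.2] g 0.600
grip t 8.53 tcp [ 536.  -268.1  164. ] F [ 0.5 -0.2  1. ] g 0.156
up t 9.36 tcp [ 535.5 -267.9  231.4] F [-0.6  0.6 -2.2] g 0.156
over t 10.68 tcp [544.6  -8.6 231.9] F [ 0.6 -0.  -1. ] g 0.155
cylinder_mouth 0.76 [548.2  -7.5  98.7] [321. 185.]
gauge 0.82 [547.7  -4.6 153. ] [319. 195.]
gauge 0.74 [ 3.902e+02 -4.800e+00  2.000e-01] [273. 251.]
proj mouth guess [319.48317155 187.59854533]
```

View pics/e.png

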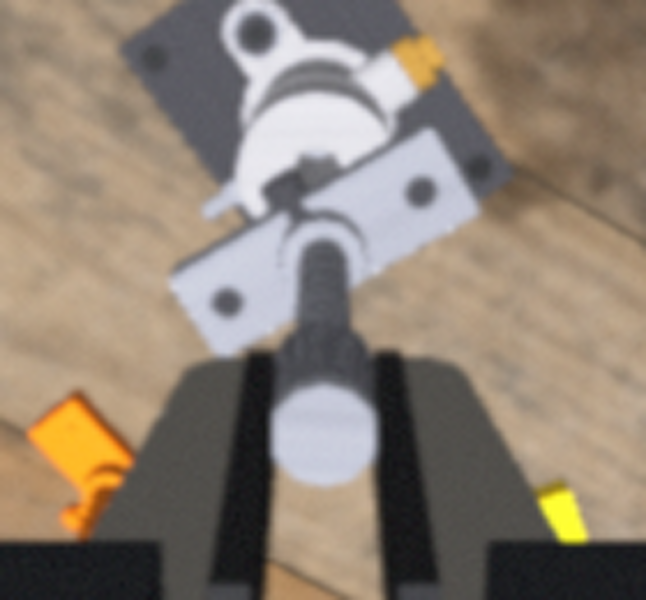

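```bash
python3 - <<'E'
from h import *
from scipy.optimize import minimize
o=st(); i=viewer.camera_info('wrist'); C=-np.array(i['R']).T@i['t']; print('cam-tcp',C-o['tcp_pos'], Ro.from_rotvec(o['tcp_rot']).as_matrix().round(3).tolist())
def at(p):
    j=dict(i); Cn=C-o['tcp_pos']+np.array(p); j['t']=-np.array(i['R'])@Cn; return j
print('foot axis',ray(i,(319.8,202.9),164),'head',ray(i,(319.7,243.8),267))
g=cv2.GaussianBlur(cv2.imread('pics/w_cyl.png',0),(0,0),1).astype(np.float32)
from scipy.ndimage import map_coordinates as mc
th=np.linspace(0,2*np.pi,120,endpoint=False)
def val(j,c,r,ths,im): 
    P=np.array([proj(j,(c[0]+r*np.cos(a),c[1]+r*np.sin(a),100)) for a in ths]); return mc(im,[P[:,1],P[:,0]],order=1)
def fit(j,im,r,s,ths=th):
    f=lambda c:-s*np.mean(val(j,c,r-1.5,ths,im)-val(j,c,r+1.5,ths,im))
    R=min((minimize(f,(x,y),method='Nelder-Mead') for x in (542,546,549) for y in (-10,-7,-4)),key=lambda r:r.fun); return R.x.round(2),R.fun
j=at((545.1,-8.2,229.9))
print('face',fit(j,g,21,1),'bore',fit(j,g,6.35,-1))
g1=cv2.GaussianBlur(cv2.imread('pics/w1.png',0),(0,0),1).astype(np.float32)
# far arc only (away from camera foot)
a0=np.arctan2(*((np.array([545,-7])-C[:2])[::-1])); ths=a0+np.linspace(-1.2,1.2,60)
print('face now arc',fit(i,g1,21,1,ths))
t=viewer.camera_info('top'); gt=cv2.GaussianBlur(cv2.imread('pics/top0.png',0),(0,0),.7).astype(np.float32)
print('top face',fit(t,gt,21,1))
t=viewer.camera_info('scene'); gt=cv2.GaussianBlur(cv2.imread('pics/scene0.png',0),(0,0),.7).astype(np.float32)
print('scene face',fit(t,gt,21,1))
E
```

```text
t 10.82 tcp [544.5  -7.9 232. ] F [-0.4  0.2 -1.9] g 0.156
cam-tcp [ 63.48442797  37.2934359  192.96510179] [[-0.0, 0.499, -0.866], [0.0, -0.866, -0.499], [-1.0, -0.0, 0.0]]
foot axis [543.76655833  -7.60606364 164.        ] head [546.23294896  -6.11159015 267.        ]
face (array([544.46,  -5.92]), np.float64(-67.41034698486328)) bore (array([544.37,  -5.98]), np.float64(-66.33209991455078))
face now arc (array([505.95,   0.76]), np.float64(-39.66783905029297))
top face (array([545.16,  -6.78]), np.float64(-28.58684730529785))
scene face (array([543.74,  -5.95]), np.float64(-33.362091064453125))
```

```bash
cat >> h.py <<'E'
def fz(n=3,dt=0.04):
    v=[]
    for _ in range(n): robot.hold(dt); v.append(robot.observe()['contact_force'])
    return np.mean(v,0)
E
python3 - <<'E'
from h import *
x,y=544.8,-6.3
robot.servo_line((x,y,232),feed=40); robot.hold(.2); st(); print(fz())
for z in (195,191,188,185,182,181,180,179.5):
    robot.servo_line((x,y,z),feed=80); f=fz(); print(z,f.round(1),robot.observe()['tcp_pos'].round(1))
    if f[2]>6 or np.hypot(f[0],f[1])>5: break
im,i=shot('wrist','w2.png'); pins(i,'wrist',['gauge'])
cv2.imwrite('pics/f.png',cv2.resize(cv2.imread('pics/w2.png')[150:280,250:390],(646,600),interpolation=cv2.INTER_CUBIC))
E
```

```text
t 11.28 tcp [544.8  -6.3 232. ] F [-0.3  0.2 -1.6] g 0.156
[-0.21464661 -0.10633092 -1.98297625]
195 [ 0.  -0.5 -2.1] [545.2  -6.2 195.5]
191 [ 0.1 -0.  -2.1] [544.9  -6.3 191.1]
188 [-0.2  0.4 -1.5] [544.8  -6.2 188. ]
185 [ 0.3 -0.  -1.8] [544.8  -6.3 185. ]
182 [ 0.1  0.4 -1.7] [544.8  -6.3 182. ]
181 [ 0.4 -0.2 -2.1] [544.8  -6.3 181. ]
180 [ 0.4 -0.  -1.3] [544.8  -6.3 180. ]
179.5 [-0.2  0.1  1.8] [545.   -6.2 179.8]
gauge 0.98 [ 491.7 -397.3    2.1] [509. 325.]
gauge 0.79 [ 5.461e+02 -2.000e-01  1.024e+02] [316. 196.]
```

View pics/f.png

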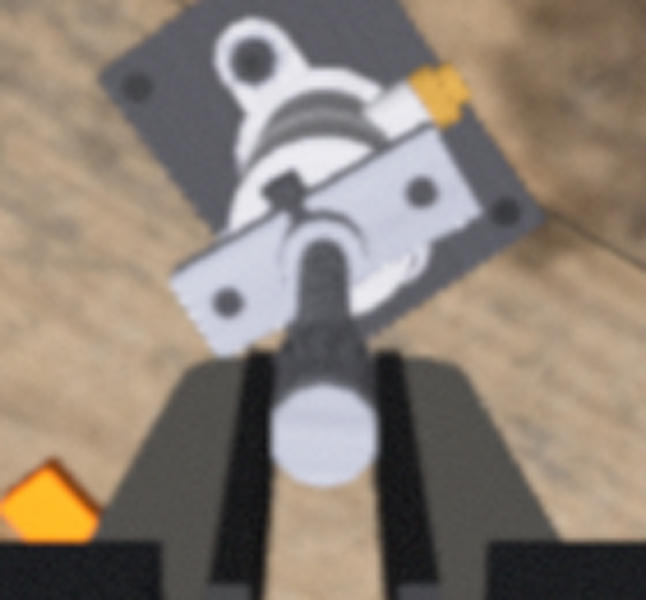

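Foot contact came at TCP 180, which puts the foot at exactly 100 mm. The picture shows the foot spanning the face evenly, so the nose is in the bore. Next I'll release, shut the fingers and push the head down from above. That way the tip height gives the reading directly.

```bash
cat > push.py <<'E'
from h import *
x,y=544.8,-6.3
grip(0.45); robot.servo_line((x,y,228),feed=150); grip(0.0,20); robot.hold(.15); st('shut')
f0=fz(5); print('f0',f0.round(2)); z=220.; hist=[]
while z>158:
    z-=2.0 if z>194 else 0.6
    robot.servo_line((x,y,z),feed=60 if z>194 else 25)
    f=(fz(2,0.03)-f0)[2]; o=robot.observe(); hist.append((round(z,1),round(o['tcp_pos'][2],2),round(f,1)))
    if f>6: 
        f=(fz(3,0.03)-f0)[2]; 
        if f>6: print('stop',f); break
    if o['t']>34: break
print(hist); robot.hold(.2); f=fz(4)-f0; o=st('end'); print('F',f.round(1),'depth',225-o['tcp_pos'][2])
E
python3 push.py
```

```text
shut t 16.77 tcp [544.8  -6.3 228. ] F [-0.1 -0.1 -0.4] g 0.003
f0 [ 0.27 -0.63  0.08]
[(218.0, np.float64(217.76), np.float64(0.9)), (216.0, np.float64(216.04), np.float64(0.4)), (214.0, np.float64(213.93), np.float64(0.3)), (212.0, np.float64(211.96), np.float64(-0.1)), (210.0, np.float64(209.92), np.float64(-0.8)), (208.0, np.float64(207.93), np.float64(0.4)), (206.0, np.float64(205.95), np.float64(0.3)), (204.0, np.float64(203.93), np.float64(0.2)), (202.0, np.float64(201.94), np.float64(0.4)), (200.0, np.float64(199.94), np.float64(-0.2)), (198.0, np.float64(197.95), np.float64(0.5)), (196.0, np.float64(195.94), np.float64(-0.4)), (194.0, np.float64(193.95), np.float64(0.4)), (193.4, np.float64(193.41), np.float64(0.5)), (192.8, np.float64(192.79), np.float64(-0.6)), (192.2, np.float64(192.16), np.float64(-0.1)), (191.6, np.float64(191.58), np.float64(0.0)), (191.0, np.float64(190.99), np.float64(-0.5)), (190.4, np.float64(190.37), np.float64(-0.3)), (189.8, np.float64(189.78), np.float64(0.4)), (189.2, np.float64(189.21), np.float64(0.1)), (188.6, np.float64(188.59), np.float64
[... 881 characters left out ...]
), (176.6, np.float64(176.56), np.float64(1.3)), (176.0, np.float64(175.93), np.float64(2.1)), (175.4, np.float64(175.38), np.float64(1.7)), (174.8, np.float64(174.76), np.float64(0.9)), (174.2, np.float64(174.16), np.float64(1.2)), (173.6, np.float64(173.56), np.float64(1.6)), (173.0, np.float64(172.95), np.float64(2.0)), (172.4, np.float64(172.35), np.float64(1.6)), (171.8, np.float64(171.77), np.float64(1.6)), (171.2, np.float64(171.16), np.float64(0.7)), (170.6, np.float64(170.54), np.float64(1.8)), (170.0, np.float64(169.94), np.float64(1.0)), (169.4, np.float64(169.34), np.float64(1.8))]
end t 34.51 tcp [544.7  -6.3 169.3] F [1.4 0.  1.5] g 0.003
F [0.5 0.5 1.2] depth 55.66219007351938
```

The contact at 185 mm with only 1.5 N doesn't fit a head top near 213 mm, so I'll look before going on.

```bash
python3 - <<'E'
from h import *
shot('wrist','w3.png'); shot('scene','s3.png')
a=cv2.resize(cv2.imread('pics/w3.png')[100:300,200:440],(480,400),interpolation=cv2.INTER_CUBIC)
b=cv2.resize(cv2.imread('pics/s3.png')[130:260,240:390],(480,416),interpolation=cv2.INTER_CUBIC)[:400]
cv2.imwrite('pics/g.png',cv2.resize(np.hstack([a,b]),(800,333)))
E
```

```text
(no output)
```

View pics/g.png

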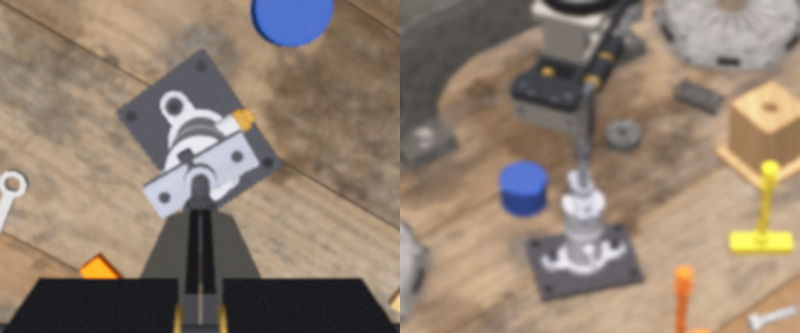

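The picture shows the gauge upright, its foot flat on the face and the shut fingertips on its head. The rod is still sliding at about 1.5 N, so I'll carry on, quicker.

```bash
python3 - <<'E'
from h import *
x,y=544.8,-6.3; z=169.4; n=0
while z>158.5:
    z-=0.8; robot.servo_line((x,y,z),feed=60); o=robot.observe(); f=o['contact_force'][2]
    print(round(z,1),o['tcp_pos'][2].round(2),f.round(1),o['t'].round(2))
    if f>4.5:
        robot.hold(.05); o=robot.observe(); f=o['contact_force'][2]; print('chk',o['tcp_pos'][2],f)
        if f>4.5: break
E
```

```text
Traceback (most recent call last):
AttributeError: 'float' object has no attribute 'round'
```

```bash
python3 - <<'E'
from h import *
x,y=544.8,-6.3; z=168.6
while z>158.5:
    z-=0.8; robot.servo_line((x,y,z),feed=60); o=robot.observe(); f=o['contact_force'][2]
    print('%.1f %.2f %.1f %.2f'%(z,o['tcp_pos'][2],f,o['t']))
    if f>4.5:
        robot.hold(.05); o=robot.observe(); f=o['contact_force'][2]; print('chk',o['tcp_pos'][2],f)
        if f>4.5: break
E
```

```text
167.8 167.72 0.5 35.11
167.0 166.91 0.7 35.36
166.2 166.12 1.5 35.61
165.4 165.30 1.9 35.86
164.6 164.52 1.4 36.11
163.8 163.73 1.3 36.36
163.0 162.92 1.6 36.61
162.2 162.12 0.8 36.86
161.4 161.29 1.2 37.11
160.6 160.54 1.3 37.36
159.8 159.71 0.7 37.61
159.0 158.89 1.0 37.86
158.2 158.11 0.7 38.11
```

```bash
python3 - <<'E'
from h import *
o=st()
im,i=shot('wrist','w4.png'); js,s=shot('scene','s4.png')
a=cv2.resize(cv2.imread('pics/w4.png')[165:265,270:370],(400,400),interpolation=cv2.INTER_CUBIC)
b=cv2.resize(cv2.imread('pics/s4.png')[160:235,270:345],(400,400),interpolation=cv2.INTER_CUBIC)
for z in (100,122,158,185,213): print(z,'scene crop',(proj(s,(544.8,-6.3,z))-[270,160])*400/75,'wrist crop',(proj(i,(544.8,-6.3,z))-[270,165])*4)
cv2.imwrite('pics/k.png',np.hstack([a,b]))
E
```

```text
t 38.11 tcp [544.8  -6.3 158.1] F [ 0.  -0.5  0.7] g 0.002
100 scene crop [203.13776279 238.72921522] wrist crop [201.93511475 160.65655468]
122 scene crop [202.70560462 208.97286622] wrist crop [202.17476614 189.08249549]
158 scene crop [201.97778324 158.80573907] wrist crop [202.67290296 248.22517701]
185 scene crop [201.41437791 119.9257946 ] wrist crop [203.17164179 307.51674072]
213 scene crop [200.81349611  78.41558644] wrist crop [203.86581059 390.17220015]
```

View pics/k.png

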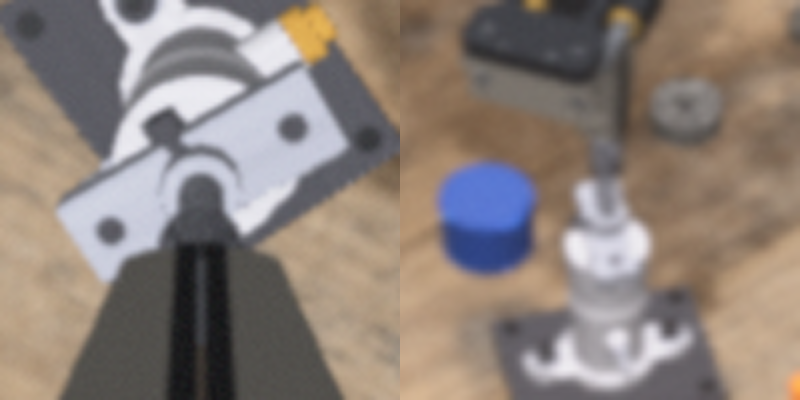

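```bash
python3 - <<'E'
from h import *
x,y=544.8,-6.3; z=158.2
while z>151.5:
    z-=0.8; robot.servo_line((x,y,z),feed=60); o=robot.observe(); f=o['contact_force'][2]
    print('%.1f %.2f %.1f %.2f'%(z,o['tcp_pos'][2],f,o['t']))
    if f>4: break
E
```

```text
157.4 157.34 1.4 38.46
156.6 156.52 1.2 38.71
155.8 155.71 1.3 38.96
155.0 154.91 0.9 39.21
154.2 154.67 5.1 39.46
```

```bash
python3 - <<'E'
from h import *
robot.servo_line((544.8,-6.3,200),feed=200); o=st()
im,i=shot('wrist','w5.png'); js,s=shot('scene','s5.png'); pins(s,'scene',['gauge_head','gauge'],4)
a=cv2.resize(cv2.imread('pics/w5.png')[150:250,270:370],(400,400),interpolation=cv2.INTER_CUBIC)
b=cv2.resize(cv2.imread('pics/s5.png')[160:235,270:345],(400,400),interpolation=cv2.INTER_CUBIC)
for z in (100,112,122,155,160,170,185): print(z,'scene crop',(proj(s,(544.8,-6.3,z))-[270,160])*400/75,'wrist crop',(proj(i,(544.8,-6.3,z))-[270,150])*4)
cv2.imwrite('pics/l.png',np.hstack([a,b]))
E
```

```text
t 39.83 tcp [544.7  -6.4 200.2] F [-0.3 -0.1 -0.3] g 0.007
gauge_head 0.7 [ 494.1 -399.1  126.4] [421. 148.]
gauge_head 0.65 [542.3 -10.3 177.2] [310. 184.]
gauge_head 0.64 [ 442.1 -172.   121.8] [379. 193.]
gauge_head 0.54 [387.8  -8.6 123.8] [347. 233.]
gauge 0.77 [391.4 -11.    0.6] [345. 261.]
gauge 0.65 [ 440.1 -172.    -5.7] [375. 224.]
gauge 0.57 [541.3  -6.4  98.4] [309. 206.]
gauge 0.51 [ 498.  -399.8   -1.8] [414. 178.]
100 scene crop [203.13776279 238.72921522] wrist crop [201.05889557 177.06758022]
112 scene crop [202.90320082 222.58129219] wrist crop [201.15942726 188.14977551]
122 scene crop [202.70560462 208.97286622] wrist crop [201.24952246 198.08321139]
155 scene crop [202.03944078 163.05823226] wrist crop [201.59622259 236.32375055]
160 scene crop [201.93657472 155.96333959] wrist crop [201.65661048 242.98691347]
170 scene crop [201.72928098 141.66180762] wrist crop [201.78480405 257.1341394 ]
185 scene crop [201.41437791 119.9257946 ] wrist crop [201.99805298 280.67524873]
```

View pics/l.png

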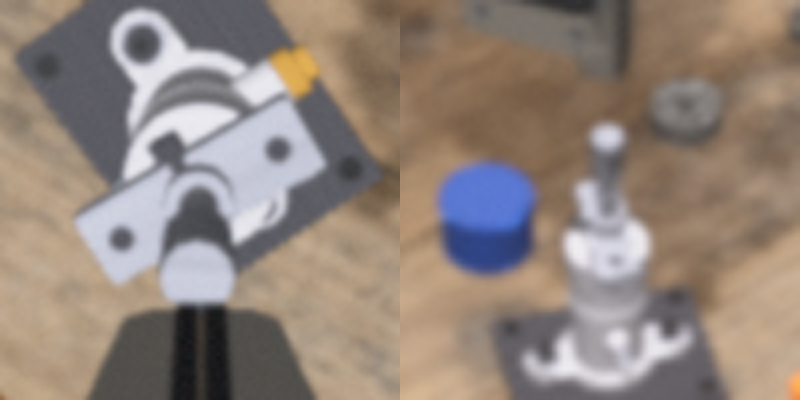

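The pictures disagree with the touch:
- **Vision:** the scene camera, the wrist camera and the pinpoint network (177) all put the head top at about 176. That gives a reading of about 49 mm.
- **Touch:** TCP at the stop was 154.8, so the shut fingers appear to make contact about 20 mm behind the TCP. The start agrees, since vision put the head at about 210 and first contact was at TCP 185.

Either way, 49–51 mm means rod_90, and I'll check that when the rod bottoms. Now the gauge goes back to its stand.

```bash
python3 - <<'E'
from h import *
import sys
D=ori(np.radians(-60))
grip(0.4); robot.servo_line((544.8,-6.3,141),feed=200); grip(0.0,25); o=st('regrip')
if o['grip_width']<0.1: sys.exit('no grip')
robot.servo_line((544.8,-6.3,226),feed=180); o=st('lift')
robot.movep((536,-268,226),D); o=st('over')
im,i=shot('wrist','w6.png')
E
```

```text
regrip t 41.62 tcp [545.6  -6.3 142. ] F [-0.4 -0.1  5. ] g 0.166
lift t 42.24 tcp [543.9  -6.6 224.9] F [-0.2  0.1 -1.6] g 0.161
over t 43.27 tcp [ 536.5 -265.6  225.6] F [-0.2 -0.3 -1.2] g 0.159
```

```bash
python3 - <<'E'
from h import *
robot.servo_line((536,-268,165),feed=120); o=st('a')
if abs(o['contact_force'][2]+1.6)<4:
    robot.servo_line((536,-268,126),feed=120); st('b'); robot.hold(.1); o=st('c')
    grip(0.4); robot.servo_line((536,-268,200),feed=250); o=st('up')
    im,i=shot('wrist','w7.png'); s_,s=shot('scene','s7.png'); pins(s,'scene',['gauge','gauge_head'],4)
    a=cv2.resize(cv2.imread('pics/w7.png')[150:250,270:370],(400,400),interpolation=cv2.INTER_CUBIC)
    robot.movep((441,247,200),ori(0.0)); robot.hold(.15); o=st('rods')
    im,i=shot('wrist','w8.png'); pins(i,'wrist',['rod_90_top','rod_80_top','rod_100_top'])
    b=cv2.resize(cv2.imread('pics/w8.png')[130:280,220:420],(533,400),interpolation=cv2.INTER_CUBIC)
    for X in ((441,247,100),(440,302,90),(443,190,110)): print(X,proj(i,X),(proj(i,X)-[220,130])*2.667+[267,0])
    cv2.imwrite('pics/m.png',np.hstack([a[:,66:333],b]))
E
```

```text
a t 43.98 tcp [ 536.6 -267.7  165.5] F [-0.1  0.2 -2. ] g 0.160
b t 44.45 tcp [ 536.2 -267.9  126.4] F [ 0.2 -0.4 -1. ] g 0.163
c t 44.55 tcp [ 536.5 -268.1  126.9] F [ 1.  -0.2 -2.1] g 0.162
up t 45.50 tcp [ 536.3 -268.2  201. ] F [-0.3 -0.1 -0.2] g 0.402
gauge 0.61 [ 533.1 -271.2   79.3] [380. 171.]
gauge 0.6 [390.6  -9.8   2.1] [345. 261.]
gauge 0.56 [363.6 100.6   1. ] [320. 290.]
gauge 0.51 [ 4.405e+02 -1.711e+02 -3.000e-01] [375. 223.]
gauge_head 0.49 [390.4  -7.9 122.2] [346. 233.]
gauge_head 0.47 [ 497.3 -400.6  127.5] [421. 147.]
gauge_head 0.43 [ 443.1 -172.7  125.3] [379. 192.]
gauge_head 0.38 [ 537.7 -271.8  162.4] [382. 149.]
rods t 47.74 tcp [441.6 246.1 199.9] F [ 0.6 -0.4 -0.3] g 0.400
rod_90_top 0.48 [439.4 246.6  99.1] [318. 194.]
rod_80_top 0.67 [440.6 300.6  91.5] [319. 144.]
rod_100_top 0.53 [443.3 189.9 105.6] [322. 244.]
rod_100_top 0.53 [440.1 298.1  90.3] [319. 146.]
(441, 247, 100) [319.60484098 194.21025463] [532.6461109 171.2487491]
(440, 302, 90) [318.56567682 142.4917268 ] [529.87466007  33.31543538]
(443, 190, 110) [321.51242532 246.01473636] [537.73363833 309.41130188]
```

View pics/m.png

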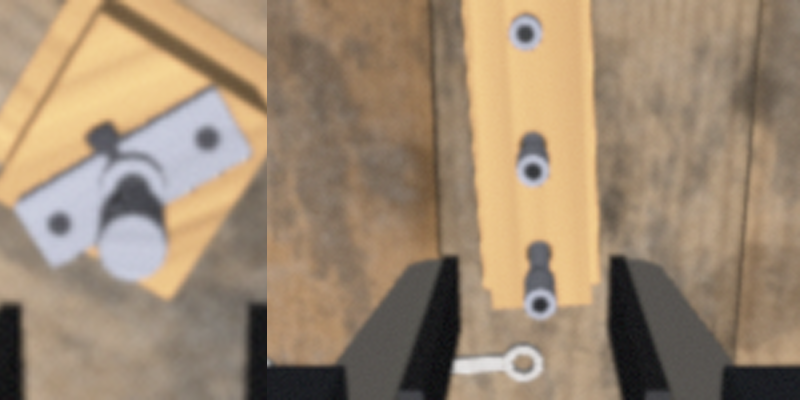

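The left crop shows the gauge upright on its stand. In the right crop the middle rod (90) lies at (533,171), exactly on the projection of (441,247,100). I'll grasp it there.

```bash
python3 - <<'E'
from h import *
robot.servo_line((441,247,71),feed=160); st('down'); grip(0.0,20); st('grip')
robot.servo_line((441,247,176),feed=200); st('lift')
robot.movep((544.5,-6.2,176),ori(0.0)); o=st('over')
im,i=shot('wrist','w9.png'); pins(i,'wrist',['cylinder_mouth'])
print(proj(i,(544.5,-6.2,100)))
a=cv2.resize(cv2.imread('pics/w9.png')[150:250,270:370],(500,500),interpolation=cv2.INTER_CUBIC); cv2.imwrite('pics/n.png',a)
E
```

```text
down t 48.90 tcp [441.4 247.6  71.8] F [-0.3  0.1  0.3] g 0.400
grip t 49.40 tcp [441.4 247.2  71.4] F [ 1.  -0.1  3.4] g 0.138
lift t 50.08 tcp [440.6 246.1 175. ] F [ 1.2 -0.6 -0.9] g 0.135
over t 51.13 tcp [543.9  -4.2 175.8] F [ 0.7  1.  -0.7] g 0.134
cylinder_mouth 0.66 [545.8  -4.6 100.5] [322. 201.]
cylinder_mouth 0.51 [ 361.1 -109.1    0.4] [196. 251.]
[320.83166122 202.80900464]
```

View pics/n.png

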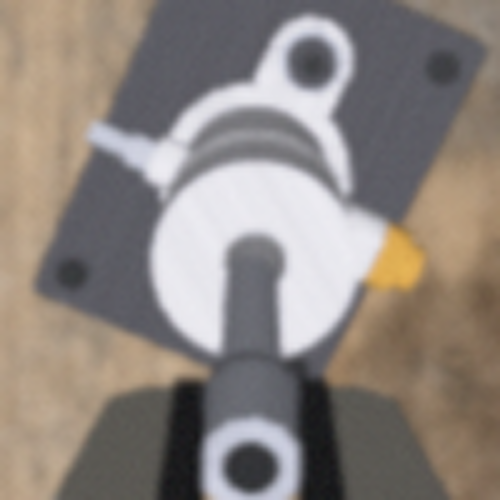

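```bash
python3 - <<'E'
from h import *
x,y=545.0,-6.3
robot.servo_line((x,y,164),feed=60); robot.servo_line((x,y,152),feed=60); robot.hold(.05); o=st('in'); 
ok=abs(o['contact_force'][2]+0.7)<3
if ok:
    robot.servo_line((x,y,120),feed=80); o=st('deep'); z=120.
    while o['t']<56.5 and z>106:
        z-=1.2; robot.servo_line((x,y,z),feed=60); o=robot.observe(); print('%.1f %.2f %.1f %.2f'%(z,o['tcp_pos'][2],o['contact_force'][2],o['t']))
        if o['contact_force'][2]>2.5: break
    st()
E
```

```text
in t 51.98 tcp [544.9  -6.3 151.8] F [ 0.4  0.5 -1.2] g 0.135
deep t 52.53 tcp [544.9  -6.1 119.6] F [-0.  -0.7 -1.2] g 0.138
118.8 119.07 -0.5 52.78
117.6 117.64 -0.5 53.03
116.4 116.32 -0.8 53.28
115.2 115.11 -0.6 53.53
114.0 114.14 -0.3 53.78
112.8 113.87 6.9 54.03
 t 54.03 tcp [546.1  -5.9 113.9] F [1.1 0.1 6.9] g 0.136
```

The rod bottomed at TCP 114, which puts the depth at about 47.4 mm and the rod about 42.6 mm out. That is in range and agrees with the gauge as seen. Release and retreat.

```bash
python3 - <<'E'
from h import *
grip(0.4); st('open'); robot.servo_line((545,-6.3,185),feed=160); st('up')
s_,s=shot('scene','s9.png'); pins(s,'scene',['rod_90_top','gauge'],2)
E
```

```text
open t 54.57 tcp [544.9  -6.3 112.7] F [ 0.4 -0.6 -0.5] g 0.398
up t 55.17 tcp [544.6  -6.7 184.5] F [ 0.4 -0.9 -0.8] g 0.400
rod_90_top 0.42 [544.4  -6.  144.5] [308. 193.]
gauge 0.73 [ 533.1 -271.5   84.9] [380. 170.]
gauge 0.71 [ 443.2 -171.7   -3.8] [374. 223.]
```

```bash
python3 - <<'E'
from h import *
robot.job_done(); st()
s=cv2.imread('pics/s9.png')[120:320,210:410]; cv2.imwrite('pics/z.png',cv2.resize(s,(600,600),interpolation=cv2.INTER_CUBIC))
E
```

```text
the job is handed in; nothing more can be done
the job is handed in; nothing more can be done
```

I handed the job in at about 55 s. The piston is about 47–49 mm deep, and the 90 mm push rod now rests on it, standing about 43 mm out of the mouth. `job_done()` reports no verdict.

**What I did:** I set the grey gauge on the cylinder face and pushed its rod down with the fingers shut until it stopped. It slid at about 1.5 N, and I stopped at 5 N. The gauge then went back on its stand, and I lowered rod_90 into the bore. It touched the piston at about 7 N, well under the 20 N limit, and I let go.

**Checks that agreed:**
- **Gauge height:** the foot met the face exactly where expected, at 100 mm.
- **Depth:** the cameras put the gauge head at about 176 mm, a reading of about 49 mm. The push rod's own contact gave about 47.4 mm.
- **Rod standing out:** the contact height gives 42.6 mm. The last camera estimate was 44.5 mm, good to about 4 mm. Both are inside the 33.5–46.5 mm range.
- **Gauge on its stand:** the close-up taken after release showed it upright, and the last camera estimate put its foot at 84.9 mm, against 84 mm for the stand top.

**Checks that disagreed or are missing:**
- **Touch reading:** taken literally, the fingertip height would have meant a depth of about 70 mm, which is impossible here. The shut fingers seem to make contact about 20 mm behind the tool point. I did not find the cause, so I used the cameras and confirmed with the rod's contact.
- **Final picture:** I did not view one after the release. The evidence for the end state is the last network detections and force readings. I did not look again at the other two rods or the bystanders, but nothing suggested they had been touched.

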